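Fill the gift box with the pieces its pockets are made for

TASK

Fill the gift box: put the chocolate dome with the hazelnut on top, the striped chocolate log, the small piece of nut brittle and the little wrapped cube each into the one pocket of the box that is made for it, so that every piece sits upright and flat on its pocket's floor, set down gently and not dropped. The round truffle without a hazelnut and the larger piece of brittle do not belong in this box: leave them lying where they are.

Things in the scene. Friction and masses are not known exactly. Their poses are not given: they have to be found in the camera images.
- dome: Round dark chocolate dome, 36 mm across at its foot, with steep sides up to 10 mm and round above; 22 mm high, topped by a small orange-brown hazelnut (27 mm in all). 0.02 kg. Origin: centre of its underside, z up. It lies on one of two white marble slabs 12 mm thick.
- log: Striped chocolate log with pale bars across its back, 24 mm wide (x), 60 mm long (y), 25 mm high. 0.02 kg. Origin: centre of its underside, z up. Grip it across x. It lies on one of two white marble slabs 12 mm thick.
- small_brittle: Smaller of two flat four-sided pieces of golden nut brittle: about 50 mm (x) by 62 mm (y), 13 mm thick with nuts up to 17 mm. Its two sides across x are nearly parallel (within about 5 degrees), about 46 mm apart at the middle; the two ends slant. 0.03 kg. Origin: centre of its underside, z up. Grip it across x. It lies on one of two white marble slabs 12 mm thick.
- cube: Little purple gift-wrapped box with a gold band, 62 x 62 mm (64 over the band), 56 mm high. 0.11 kg. Origin: centre of its underside, z up, x and y square to its sides. It lies on one of two white marble slabs 12 mm thick.
- insert_dome: Moulded insert of the gift box, fixed: a white plate 85 x 85 x 14 mm with one brown-floored pocket in its middle, round, 46 mm across, for the dome. Pocket floor 8 mm above the insert's underside, rim 14 mm. Origin: centre of its underside, 4 mm above the table; z up, x and y along its edges. Four inserts lie two by two, 86 mm apart, in any arrangement, turned alike, in a brown card base 181 mm square, rim level with theirs (18 mm above the table).
- insert_log: Moulded insert of the gift box, fixed: a white plate 85 x 85 x 14 mm with one brown-floored pocket in its middle, narrow, 34 mm (x) by 70 mm (y), for the log lying along y. Pocket floor 8 mm above the insert's underside, rim 14 mm. Origin: centre of its underside, 4 mm above the table; z up, x and y along its edges.
- insert_brittle: Moulded insert of the gift box, fixed: a white plate 85 x 85 x 14 mm with one brown-floored pocket in its middle, oblong, 59 mm (x) by 72 mm (y), for the small piece of brittle, its y along the insert's y, either way round. Pocket floor 8 mm above the insert's underside, rim 14 mm. Origin: centre of its underside, 4 mm above the table; z up, x and y along its edges.
- insert_cube: Moulded insert of the gift box, fixed: a white plate 85 x 85 x 14 mm with one brown-floored pocket in its middle, square, 75 x 75 mm, the largest, for the wrapped cube, any side first. Pocket floor 8 mm above the insert's underside, rim 14 mm. Origin: centre of its underside, 4 mm above the table; z up, x and y along its edges.
- truffle: Look-alike that stays: a plain round dark truffle, a rough ball about 29 x 34 x 32 mm without a hazelnut. Origin: centre of its underside. It lies on one of two white marble slabs 12 mm thick.
- large_brittle: Look-alike that stays: the larger piece of nut brittle, about 70 mm (x) by 95 mm (y), 13 mm thick with nuts up to 17 mm, too big for any pocket. Origin: centre of its underside. It lies on one of two white marble slabs 12 mm thick.

How it is judged:
By the outcome, as a careful person would: the job done as asked, in the order asked, and still so for the second after the job is handed in, with the robot touching nothing.
It also fails if it takes over 128 s, if anything falls off the work surface, if the arm or the gripper's body presses on something with over 40 N, if the wrist force passes 120 N, or if a joint passes its speed limit or range.

ROBOT

A 6-joint arm with a two-finger parallel gripper is mounted at the origin on a cart in front of the work surface, level with it; the furniture and walls round the work are solid. World frame = base frame: x ahead of the robot, y to its left, z up, the work surface at z = 0. Lengths are in m, angles in rad, forces in N, time in s.
With the tool pointing down it reaches from about 0.35 to 1 m from the base axis. Payload 7.1 kg.
Tool frame: the origin (TCP) lies between the finger pads; the fingertips stand 22 mm ahead of it and the grasp point (between the pads) lies 3 mm ahead of it; z points along the fingers, y is the line along which they close (so a half turn about z gives the same grasp; the last joint's range is limited). The gripper opens to 85 mm and grips with 20 to 120 N. Pads are 22 mm wide; open, the fingers measure 114 mm over their backs; the gripper's body (76 mm by 85 mm) begins 54 mm behind the grasp point. The pads swing forward as they close: fully open they stand 13 mm farther back than shut.
Start: joints at [1.246, 0.423, 1.63, -0, 1.089, -0.019], TCP at [0.188, 0.596, 0.224] pointing down, gripper open.
Joint ranges: [-3, 3], [-0.9, 2.11], [0.09, 2.58], [-1.31, 4.45], [0.11, 2.69], [-2.54, 2.54]. Speed limits (rad/s): [2.39, 2.39, 3.01, 3.14, 3.14, 3.14].

INTERFACE

Orientations are given as a rotation vector (axis times angle).
In Python, from rig import manip gives the robot as it stands. The module is installed in compiled form; this text tells all that it offers. Calls block until the motion is done:
- manip.move_to(position, orientation): joint-space move of the TCP to a pose.
- manip.servo_line(position, orientation=None, rate=0.15): straight line of the TCP; orientation=None keeps the orientation; rate is the mean speed in m/s.
- manip.set_joints(angles): joint-space move.
- manip.command_gripper(opening, f_grip=None): finger opening in m; f_grip is the grip in N (None keeps the last); returns when the fingers have stopped.
- manip.hold(seconds).
- manip.solve_ik(position, orientation): joint angles nearest the present ones, or None.
- manip.camera(name): name is "scene" or "top" or "wrist"; returns a dict with "image" (480x640x3 uint8, red, green, blue), "fx", "fy", "cx", "cy" (pixels), "k1" (the pictures are not rectified: a ray, as slopes to the right and down, at radius r is drawn at 1 + k1 r^2 times it, then the intrinsics apply), "cam_to_world" (4x4, takes a point from camera to world coordinates); the wrist camera has in their place "mount" (4x4, takes a point from camera to tool coordinates, whose origin is the TCP and whose axes are the flange's). Camera axes: x right, y down, z forward; pixel columns grow to the right and rows downward; lengths in m; the calibration is good to about 2 mm. A picture is of the moment at which its call begins: read the wrist's pose just before it. There is no depth.
A pose or a line that the arm cannot do raises manip.IKError and nothing moves.
- manip.sign_off(): hands the job in; it is judged then, once.
Readings, each from a call of its own:
- manip.get_time(): time.
- manip.get_joint_positions(): joint angles.
- manip.get_joint_vel(): joint speeds.
- manip.get_tau(): joint torques, N m.
- manip.get_position(): TCP position.
- manip.get_ee_rot(): TCP orientation.
- manip.get_contact_force(): force on the tool from outside, world axes, zero at the start.
- manip.get_torque(): the same for the moment, N m.
- manip.get_width(): finger opening in m.
- manip.get_grip_force(): force on a finger pad.
Only numpy, scipy, OpenCV 4.12 (cv2) and the standard library are available. Lean on these libraries where they do the work, as an engineer would, in place of code of your own. Each camera call takes 0.05 s, during which the arm holds its last target. There are 200 camera calls.

## Working session

There is one attempt and no reset: what is moved stays moved. The work goes in short steps, each a Python script; the robot and the scene stay as the last script left them, time stands still between calls to the robot, and variables do not carry over. Pictures are saved under pics/ and viewed, at most 19 in all, crops included, and the job is handed in when it is done.

```bash
mkdir -p pics; python3 - <<'E'
from rig import manip
import cv2,numpy as np,pickle
for n in("scene","top","wrist"):
    c=manip.camera(n); cv2.imwrite(f"pics/{n}0.png",c["image"][...,::-1]); pickle.dump(c,open(f"pics/{n}0.pkl","wb"))
    print(n,{k:np.round(v,4).tolist() for k,v in c.items() if k!="image"})
print(manip.get_position(),manip.get_ee_rot(),manip.get_time(),manip.get_width())
E
```

```text
scene {'fx': 451.8472, 'fy': 451.8472, 'cx': 321.9559, 'cy': 233.2752, 'k1': -0.0232, 'cam_to_world': [[0.6441, -0.3926, 0.6565, -0.1402], [-0.7646, -0.3569, 0.5367, -0.6052], [0.0236, -0.8476, -0.5301, 0.6011], [0.0, 0.0, 0.0, 1.0]]}
top {'fx': 559.8364, 'fy': 559.8364, 'cx': 315.4101, 'cy': 248.5242, 'k1': -0.035, 'cam_to_world': [[-0.0078, -0.992, 0.1263, 0.3959], [-0.9995, 0.0115, 0.0282, -0.0663], [-0.0294, -0.1261, -0.9916, 1.2677], [0.0, 0.0, 0.0, 1.0]]}
wrist {'fx': 382.4721, 'fy': 382.4721, 'cx': 320.5058, 'cy': 238.8148, 'k1': -0.0292, 'mount': [[-0.0006, -0.9653, -0.261, 0.0655], [1.0, -0.0005, -0.0003, -0.0], [0.0002, -0.261, 0.9653, -0.1496], [0.0, 0.0, 0.0, 1.0]]}
[0.18800462 0.59560337 0.22332529] [-4.78449438e-01 -3.10473893e+00  1.85260708e-03] 0.15 0.0855393544802199
```

View pics/top0.png

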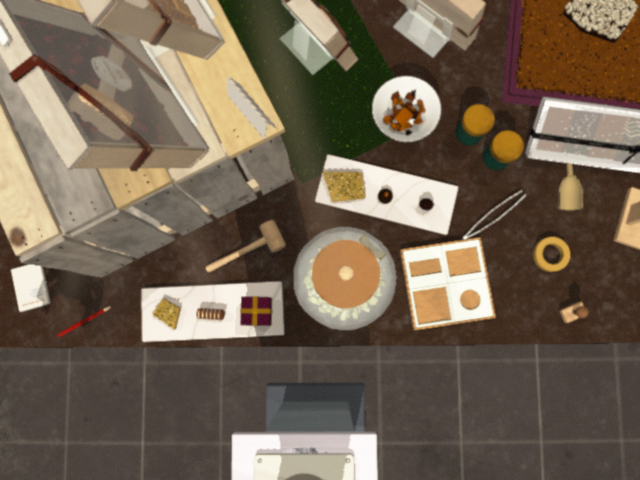

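View pics/scene0.png

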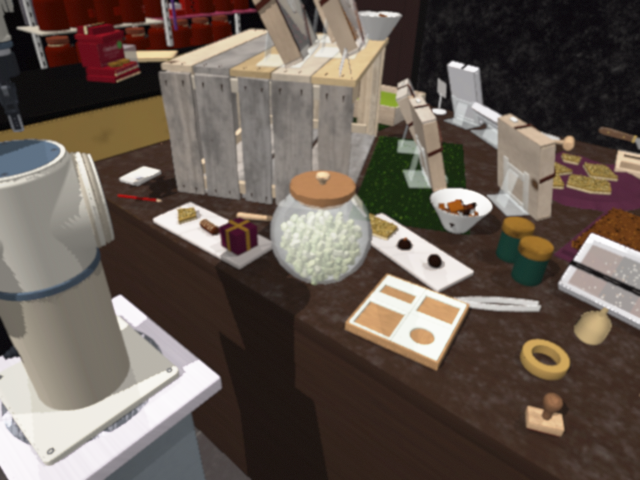

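The top view shows slab A at px (141–284, 282–342), with small brittle (167,312), log (210,314) and cube (256,311). Slab B at (318–458, 157–232) holds large brittle (345,186), dome with hazelnut spot (385,195) and truffle (427,204). The box is at (402–494, 238–329), with pockets log (425,267), brittle (463,262), cube (431,304) and dome (470,299). A tall jar stands at (345,275).

```bash
cat > h.py <<'E'
import numpy as np,cv2,pickle
from scipy.spatial.transform import Rotation as R
def undist(c,px):
    px=np.atleast_2d(np.asarray(px,float)); d=np.c_[(px[:,0]-c["cx"])/c["fx"],(px[:,1]-c["cy"])/c["fy"]]
    s=d.copy()
    for _ in range(8): s=d/(1+c["k1"]*(s**2).sum(1,keepdims=True))
    return s
def rays(c,px):
    s=undist(c,px); T=c["cam_to_world"]; return T[:3,3],np.c_[s,np.ones(len(s))]@T[:3,:3].T
def cast(c,px,z):
    o,d=rays(c,px); return o+d*((z-o[2])/d[:,2])[:,None]
def project(c,P):
    T=np.linalg.inv(c["cam_to_world"]); q=np.atleast_2d(P)@T[:3,:3].T+T[:3,3]; s=q[:,:2]/q[:,2:]
    s=s*(1+c["k1"]*(s**2).sum(1,keepdims=True)); return s*[c["fx"],c["fy"]]+[c["cx"],c["cy"]]
def wrist(manip,name=None):
    p,r=np.array(manip.get_position()),np.array(manip.get_ee_rot()); c=manip.camera("wrist")
    T=np.eye(4);T[:3,:3]=R.from_rotvec(r).as_matrix();T[:3,3]=p; c["cam_to_world"]=T@c["mount"]
    if name: cv2.imwrite(f"pics/{name}.png",c["image"][...,::-1]); pickle.dump(c,open(f"pics/{name}.pkl","wb"))
    return c
def down(yaw):  # tool y (closing line) at world angle yaw, z down; half turn equivalent
    y=np.array([np.cos(yaw),np.sin(yaw),0]);z=np.array([0,0,-1.]);x=np.cross(y,z)
    return R.from_matrix(np.c_[x,y,z]).as_rotvec()
E
python3 - <<'E'
from h import *
from rig import manip
c=pickle.load(open("pics/top0.pkl","rb"))
for n,px,z in [("boxcorners",[(402,247),(482,238),(494,320),(413,329)],.018),("pk log,brit,cube,dome",[(425,267),(463,262),(431,304),(470,299)],.012),
 ("slabA",[(141,286),(283,282),(284,336),(142,342)],.012),("slabB",[(328,157),(458,182),(448,232),(316,203)],.012),
 ("sbrit",[(167,312)],.025),("log",[(210,314)],.037),("cube",[(256,311)],.068),("dome",[(385,195)],.03),("truf",[(427,204)],.03),("lbrit",[(345,186)],.025),("edge",[(315,345)],0),("jar@.15",[(345,273)],.2)]:
    P=cast(c,px,z); print(n,np.round(P[:,:2],3).tolist())
cs=pickle.load(open("pics/scene0.pkl","rb"))
for n,a,b in[("jarknob",(346,272),(323,177)),("jar belly centre",(345,278),(321,240))]:
    o1,d1=rays(c,a);o2,d2=rays(cs,b);A=np.c_[d1[0],-d2[0]];t=np.linalg.lstsq(A,o2-o1,rcond=None)[0];print(n,o1+t[0]*d1[0],o2+t[1]*d2[0])
for yaw in np.arange(-3,3.2,.5):
    for nm,p in(("A",(.35,.25)),("box",(.38,-.26)),("B",(.57,-.12))):
        q=manip.solve_ik([*p,.2],down(yaw)); print(nm,round(yaw,1),None if q is None else np.round(q,2)) if abs(yaw)<1.6 else 0
E
```

```text
boxcorners [[0.556, -0.225], [0.575, -0.405], [0.392, -0.423], [0.374, -0.245]]
pk log,brit,cube,dome [[0.511, -0.276], [0.522, -0.362], [0.429, -0.287], [0.439, -0.374]]
slabA [[0.475, 0.366], [0.481, 0.043], [0.361, 0.041], [0.349, 0.36]]
slabB [[0.769, -0.061], [0.705, -0.358], [0.59, -0.331], [0.661, -0.033]]
sbrit [[0.415, 0.301]]
log [[0.41, 0.202]]
cube [[0.415, 0.096]]
dome [[0.673, -0.189]]
truf [[0.651, -0.282]]
lbrit [[0.696, -0.099]]
edge [[0.34, -0.028]]
jar@.15 [[0.484, -0.092]]
jarknob [ 0.48382933 -0.09338537  0.22627838] [ 0.48400612 -0.09358629  0.22629855]
jar belly centre [ 0.4833926  -0.09487365  0.08056908] [ 0.48257693 -0.09396363  0.08048703]
A -1.5 [ 0.59  0.17  2.06 -0.    0.91  2.09]
box -1.5 [-0.63  0.21  2.   -0.    0.92  0.87]
B -1.5 [-0.23  0.39  1.75 -0.    1.01  1.27]
A -1.0 [ 0.59  0.17  2.06 -0.    0.91  1.59]
box -1.0 [-0.63  0.21  2.   -0.    0.92  0.37]
B -1.0 [-0.23  0.39  1.75 -0.    1.01  0.77]
A -0.5 [0.59 0.17 2.06 0.   0.91 1.09]
box -0.5 [-0.63  0.21  2.    0.    0.92 -0.13]
B -0.5 [-0.23  0.39  1.75  0.    1.01  0.27]
A 0.0 [ 0.59  0.17  2.06 -0.    0.91  0.59]
box 0.0 [-0.63  0.21  2.   -0.    0.92 -0.63]
B 0.0 [-0.23  0.39  1.75 -0.    1.01 -0.23]
A 0.5 [0.59 0.17 2.06 0.   0.91 0.09]
box 0.5 [-0.63  0.21  2.   -0.    0.92 -1.13]
B 0.5 [-0.23  0.39  1.75  0.    1.01 -0.73]
A 1.0 [ 0.59  0.17  2.06 -0.    0.91 -0.41]
box 1.0 [-0.63  0.21  2.    0.    0.92 -1.63]
B 1.0 [-0.23  0.39  1.75 -0.    1.01 -1.23]
A 1.5 [ 0.59  0.17  2.06 -0.    0.91 -0.91]
box 1.5 [-0.63  0.21  2.    0.    0.92 -2.13]
B 1.5 [-0.23  0.39  1.75  0.    1.01 -1.73]
```

```bash
python3 - <<'E'
from h import *
from rig import manip
# fit planar arm geometry from IK to judge clearance over the jar
rows=[];rhs=[]
for r in(.45,.55,.65,.72):
    for z in(.04,.2,.34):
        q=manip.solve_ik([r*np.cos(.3),-r*np.sin(.3),z],down(0.2))
        if q is None: print("noik",r,z);continue
        a,b=q[1],q[1]+q[2]
        rows+= [[1,0,np.sin(a),np.sin(b),np.cos(b)],[0,1,np.cos(a),np.cos(b),-np.sin(b)]];rhs+=[r,z]
s=np.linalg.lstsq(np.array(rows),np.array(rhs),rcond=None);print("a,h,L1,A,B",s[0].round(3),"res",np.abs(np.array(rows)@s[0]-rhs).max())
q=manip.solve_ik([.673,-.189,.03],down(.2));print(np.round(q,2))
t0=manip.get_time()
def go(p,y): manip.move_to(p,down(y)); print(np.round(manip.get_position(),3),round(manip.get_time()-t0,2))
go([.25,.38,.34],0.3)
go([.41,.20,.29],0)
wrist(manip,"A1")
go([.42,-.16,.36],0)
go([.46,-.30,.29],0.1)
wrist(manip,"X1")
go([.655,-.21,.25],.2)
wrist(manip,"B1")
E
```

```text
a,h,L1,A,B [0.    0.004 0.563 0.485 0.077] res 1.7341542218260453e-05
[-0.29  0.76  1.54 -0.    0.84 -0.49]
[0.25  0.381 0.34 ] 0.99
[0.41  0.201 0.29 ] 1.96
[ 0.42  -0.159  0.36 ] 3.38
[ 0.46  -0.299  0.29 ] 4.07
[ 0.654 -0.21   0.251] 5.0
```

View pics/A1.png

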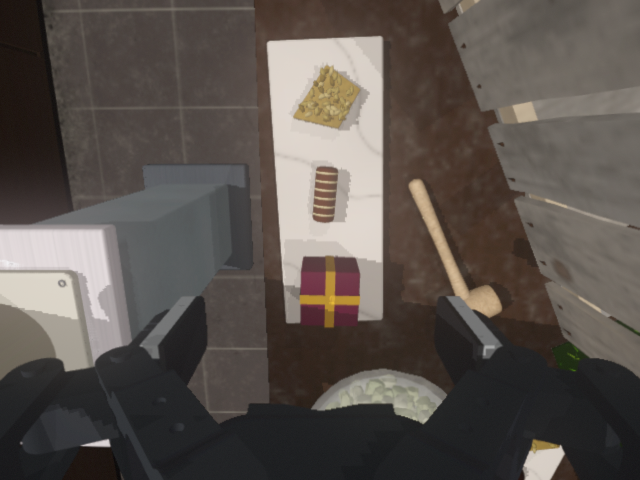

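View pics/X1.png

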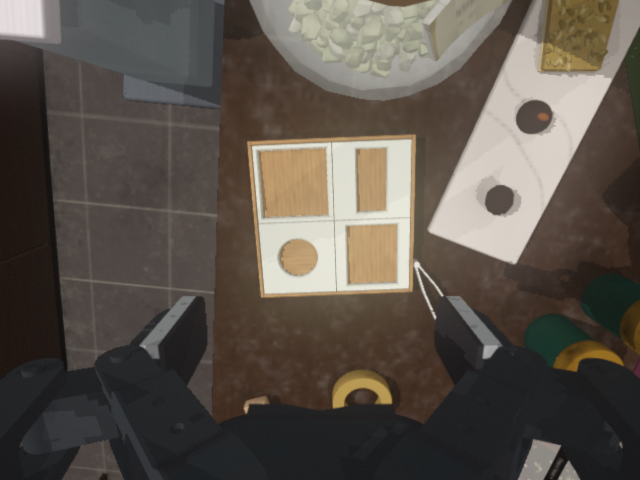

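View pics/B1.png

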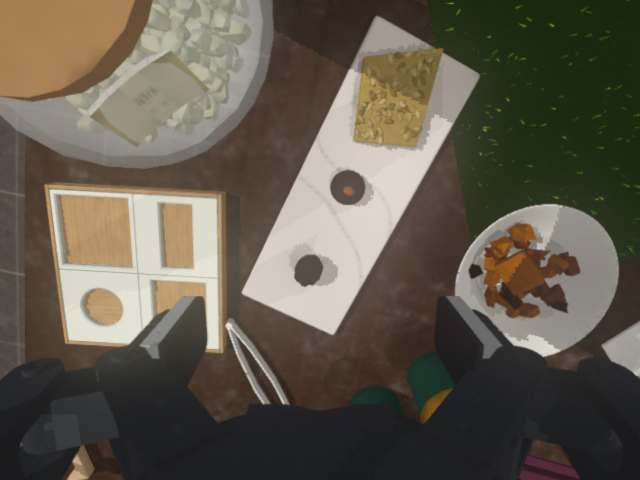

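A1 shows slab A with brittle (327,97), log (325,194) and cube (top face about 301–360 × 285–327). In X1 the box corners are about (248,142), (414,135), (412,291) and (262,297), with pockets cube (293,182), log (371,180), dome (298,257) and brittle (372,254). B1 shows the hazelnut dome at (348,188) and the plain truffle at (309,270).

```bash
cat > m.py <<'E'
from h import *
def comps(mask,roi,amin=60):
    x0,y0,x1,y1=roi; m=np.zeros(mask.shape,np.uint8); m[y0:y1,x0:x1]=mask[y0:y1,x0:x1].astype(np.uint8)*255
    m=cv2.morphologyEx(m,cv2.MORPH_CLOSE,np.ones((5,5))); cs,_=cv2.findContours(m,cv2.RETR_EXTERNAL,cv2.CHAIN_APPROX_NONE)
    return sorted([c[:,0,:] for c in cs if cv2.contourArea(c)>amin],key=lambda c:-cv2.contourArea(c))
def rect(c,ct,z):
    P=cast(c,ct,z)[:,:2]; (cx,cy),(w,h),a=cv2.minAreaRect((P*1000).astype(np.float32))
    return np.array([cx,cy])/1000,(w,h),a
E
python3 - <<'E'
from m import *
L=lambda n:pickle.load(open(f"pics/{n}.pkl","rb"))
hsv=lambda c:cv2.cvtColor(c["image"],cv2.COLOR_RGB2HSV).astype(int)
def show(n,r): print(n,r[0].round(4),"size",np.round(r[1],1),"ang",round(r[2],1))
X=L("X1");H=hsv(X);h,s,v=H[...,0],H[...,1],H[...,2]
brown=(s>80)&(v>110)&(h<25)
for i,ct in enumerate(comps(brown,(263,147,408,288),200)): show(f"pocket floor {ct.mean(0).round()}",rect(X,ct,.012))
ct=comps(((s<60)&(v>150)),(240,125,425,305),300)
show("box white",rect(X,np.vstack(ct),.018))
A=L("A1");H=hsv(A);h,s,v=H[...,0],H[...,1],H[...,2]
br=comps((s>70)&(v>50),(283,55,375,140))[0];show("sbrit .020",rect(A,br,.02))
print("brittle poly",cast(A,cv2.approxPolyDP(br,6,True)[:,0],.02)[:,:2].round(3).tolist())
lg=comps((s>60)&(v<220),(300,155,350,230))[0];show("log .03",rect(A,lg,.030))
cu=comps(s>100,(285,245,375,340))[0];show("cube all",rect(A,cu,.068))
print("cube v profile",v[250:332:4,315].tolist(), "row range",cu.min(0),cu.max(0))
B=L("B1");H=hsv(B);h,s,v=H[...,0],H[...,1],H[...,2]
d=comps(v<90,(322,160,372,212))[0];P=cast(B,d,.018);print("dome circ",cv2.minEnclosingCircle((P[:,:2]*1000).astype(np.float32)))
hz=comps((s>90)&(v>70)&(h<20),(330,172,366,204),4);print("hazel",[(cast(B,k.mean(0),.0365)[0,:2].round(4),k.mean(0).round(1),len(k)) for k in hz[:2]])
E
```

```text
pocket floor [295. 182.] [ 0.4294 -0.2869] size [73.1 73.2] ang 7.9
pocket floor [372. 253.] [ 0.5267 -0.3604] size [57.  69.1] ang 7.8
pocket floor [371. 179.] [ 0.5143 -0.2748] size [31.7 67.8] ang 8.1
pocket floor [298. 257.] [ 0.4413 -0.3729] size [42.3 41.9] ang 5.5
box white [ 0.4879 -0.3273] size [190.6 183. ] ang 8.1
sbrit .020 [0.4176 0.3007] size [63.3 48. ] ang 57.3
brittle poly [[0.415, 0.336], [0.382, 0.286], [0.429, 0.276], [0.45, 0.314]]
log .03 [0.4145 0.2051] size [59.6 22.9] ang 85.8
cube all [0.4198 0.101 ] size [94.4 62.2] ang 90.0
cube v profile [201, 201, 87, 89, 90, 91, 117, 116, 114, 112, 112, 112, 185, 185, 106, 80, 79, 77, 77, 57, 55] row range [300 256] [359 339]
dome circ ((677.492919921875, -189.31887817382812), 16.181894302368164)
hazel [(array([ 0.6775, -0.1902]), array([348.3, 190.6]), 29)]
```

```bash
cat >> h.py <<'E'
def touch(manip,zmin,step=.001,f=2.0):
    manip.hold(.15); f0=np.array(manip.get_contact_force()); p=np.array(manip.get_position()); z=p[2]
    while z>zmin:
        z-=step; manip.servo_line([p[0],p[1],z],rate=.02); F=np.array(manip.get_contact_force())-f0
        if F[2]>f: break
    return manip.get_position()[2],F
E
python3 - <<'E'
from h import *
from rig import manip
manip.command_gripper(.050,25); print("w",manip.get_width())
manip.move_to([.6775,-.190,.09],down(.2)); wrist(manip,"B2")
manip.servo_line([.6775,-.190,.042],rate=.1)
z,F=touch(manip,.024); print("touch z",z,F.round(2),manip.get_time())
manip.servo_line([.6775,-.190,z+.004],rate=.05)
print(manip.get_position())
E
```

```text
w 0.049855506545748766
touch z 0.02352536778211942 [-0.51 -0.82 -0.78] 11.9167
[ 0.67781865 -0.19009358  0.02801429]
```

View pics/B2.png

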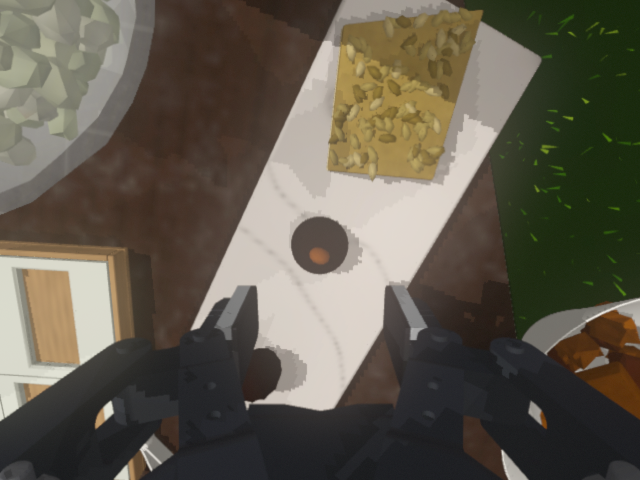

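B2 shows the dome centred between the fingers at (320,245), with the hazelnut at (318,256). The first touch reached z=0.0235 without contact, so I'll continue down carefully.

```bash
python3 - <<'E'
from h import *
from rig import manip
p=manip.get_position()
print(np.round(manip.get_contact_force(),2), manip.get_width())
z,F=touch(manip,.010,f=2.5); print("touch z",z,F.round(2),manip.get_time()); wrist(manip,"B3")
E
```

```text
[-0.21  0.37 -0.77] 0.05000910524758675
touch z 0.009492233846056297 [-0.29 -1.4  -0.04] 16.8167
```

View pics/B3.png

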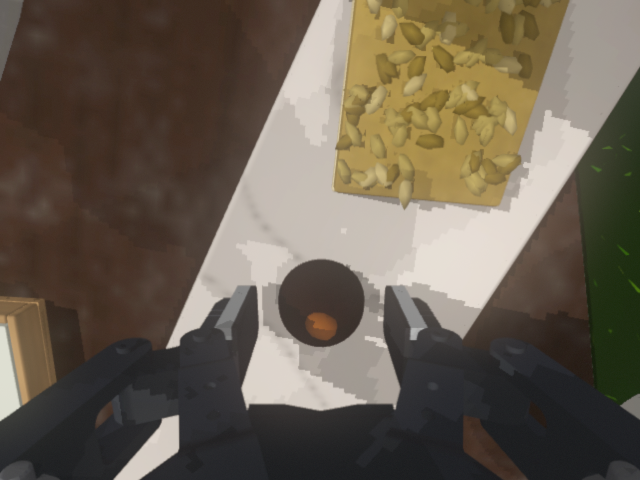

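```bash
python3 - <<'E'
from m import *
from rig import manip
for n,roi in(("B1",(322,160,372,212)),("B2",(285,210,355,280)),("B3",(270,250,372,355))):
    c=pickle.load(open(f"pics/{n}.pkl","rb"));H=cv2.cvtColor(c["image"],cv2.COLOR_RGB2HSV).astype(int);h,s,v=H[...,0],H[...,1],H[...,2]
    d=comps((v<90)|((s>90)&(h<25)),roi)[0]; hz=comps((s>120)&(v>100)&(h<20),roi,4)
    print(n,"cam",c["cam_to_world"][:3,3].round(4))
    for z in(.012,.022): P=cast(c,d,z);(x,y),r=cv2.minEnclosingCircle((P[:,:2]*1000).astype(np.float32));print("  circ",z,round(x,1),round(y,1),round(r,1))
    if hz: print("  hz",cast(c,hz[0].mean(0),.0365)[0,:2].round(4))
print(manip.get_position(),manip.get_joint_positions(),manip.get_width(),np.round(manip.get_tau(),1))
E
```

```text
B1 cam [ 0.6413 -0.1458  0.4001]
  circ 0.012 678.1 -190.0 16.4
  circ 0.022 677.1 -188.9 16.0
  hz [ 0.6768 -0.1901]
B2 cam [ 0.6652 -0.1261  0.2406]
  circ 0.012 677.8 -191.0 17.8
  circ 0.022 677.3 -188.1 17.0
  hz [ 0.6768 -0.1901]
B3 cam [ 0.6645 -0.1257  0.1591]
  circ 0.012 678.2 -192.4 19.7
  circ 0.022 677.2 -187.9 18.3
  hz [ 0.6777 -0.1892]
[ 0.67748621 -0.18997923  0.00954426] [-2.90309842e-01  7.96743391e-01  1.52688011e+00  1.03481766e-06
  8.18027715e-01 -4.90279974e-01] 0.050312471606079025 [ -0.  -69.4 -21.5  -0.    0.    0. ]
```

The picture and the missing contact agree: at 50 mm opening the tips sit about 12 mm behind the reported TCP, not 22 mm ahead. I'll measure it by touch.

```bash
python3 - <<'E'
from h import *
from rig import manip
manip.servo_line([.6775,-.190,.005],rate=.03)
z,F=touch(manip,-.012,f=2.5); print("touch z",z,F.round(2),manip.get_time(),manip.get_width())
E
```

```text
touch z 0.0016530479494531736 [-1.35 -0.17  4.08] 18.3167 0.05004520090979654
```

```bash
python3 - <<'E'
from h import *
from rig import manip
manip.servo_line([.6775,-.190,.0100],rate=.05)
manip.command_gripper(.030,30); print("w",manip.get_width(),manip.get_grip_force(),np.round(manip.get_contact_force(),2),manip.get_position())
manip.servo_line([.6775,-.190,.11],rate=.08); print("w",manip.get_width(),manip.get_grip_force(),manip.get_time()); wrist(manip,"B4")
E
```

```text
w 0.030668563363874777 26.90642278175801 [-1.5   0.35  3.7 ] [ 0.67744413 -0.18999261  0.01012797]
w 0.030604286690733087 26.261031997273676 20.375
```

View pics/B4.png

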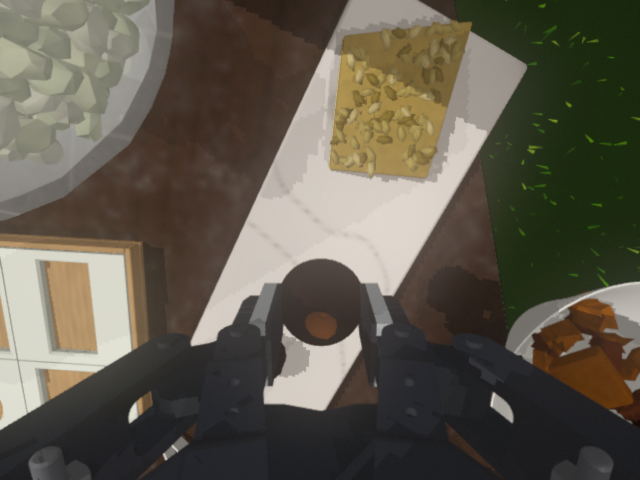

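B4 shows the dome held upright between the pads, hazelnut at (320,325).

```bash
python3 - <<'E'
from h import *
from rig import manip
x,y=.4413,-.3724
manip.servo_line([x,y,.11],down(.14),rate=.25); manip.servo_line([x,y,.016],rate=.08)
z,F=touch(manip,.0098,step=.0007,f=2.0); print(z,F.round(2),manip.get_width())
manip.command_gripper(.046); print(manip.get_width())
manip.servo_line([x,y,.11],rate=.12); print(manip.get_time()); wrist(manip,"X2")
manip.servo_line([.46,-.28,.33],rate=.3)
manip.move_to([.42,.17,.34],down(0)); manip.command_gripper(.036)
manip.move_to([.4145,.20,.14],down(-.073)); wrist(manip,"A2"); print(manip.get_time())
E
```

```text
0.010072687567145987 [-0.36 -0.33  5.96] 0.03054291960826641
0.04574025486196143
27.025
30.8167
```

View pics/X2.png

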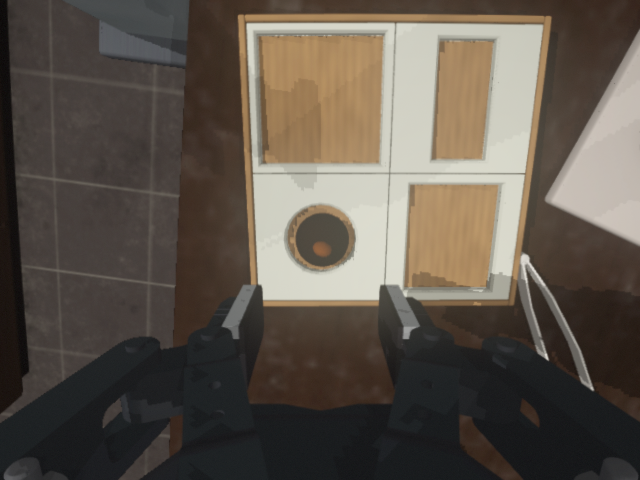

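View pics/A2.png

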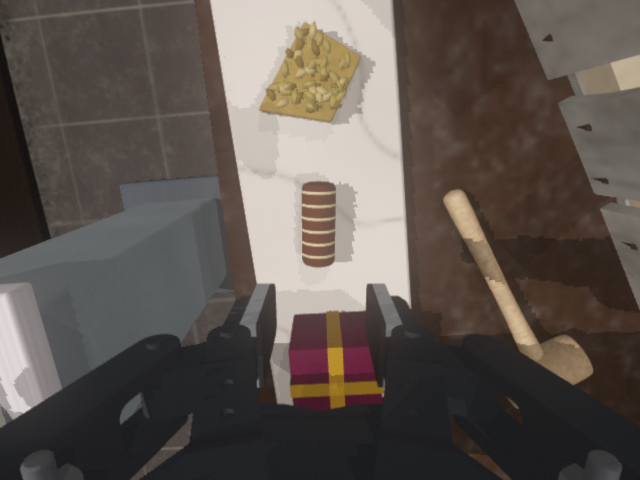

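X2 shows the dome upright and centred in its pocket at (321,238). A2 shows the log at (318,224), lined up with the fingers, and the brittle at (312,75).

```bash
cat > meas.py <<'E'
from m import *
def hs(c): H=cv2.cvtColor(c["image"],cv2.COLOR_RGB2HSV).astype(int); return H[...,0],H[...,1],H[...,2]
E
python3 - <<'E'
from meas import *
from rig import manip
A=pickle.load(open("pics/A2.pkl","rb"));h,s,v=hs(A)
lg=comps((s>60)&(v<220),(285,165,355,280))[0];ctr,sz,a=rect(A,lg,.030);print(ctr,sz,a)
for zz in(.012,.037): print(zz,rect(A,lg,zz)[0].round(4))
br=comps((s>70)&(v>50),(240,10,375,135))[0];print("br",rect(A,br,.02)); print(cast(A,cv2.approxPolyDP(br,7,True)[:,0],.02)[:,:2].round(4).tolist())
E
```

```text
[0.41479053 0.20567398] (60.21485900878906, 22.599334716796875) 85.083984375
0.012 [0.4144 0.2015]
0.037 [0.4149 0.2073]
br (array([0.41750223, 0.30124997]), (64.84595489501953, 48.90984344482422), 57.61663055419922)
[[0.4503, 0.3139], [0.4219, 0.3368], [0.4102, 0.3348], [0.3809, 0.2864], [0.428, 0.2751]]
```

```bash
python3 - <<'E'
from h import *
from rig import manip
x,y=.4147,.2058
manip.move_to([x,y,.06],down(-.08)); manip.servo_line([x,y,.0112],rate=.08)
manip.command_gripper(.018,30); w=manip.get_width(); print("w",w,manip.get_grip_force(),np.round(manip.get_contact_force(),2),manip.get_position().round(4))
manip.servo_line([x,y,.09],rate=.1); print("w",manip.get_width(),manip.get_grip_force(),manip.get_time()); wrist(manip,"A3")
if manip.get_width()<.020: raise SystemExit("lost")
manip.move_to([.42,.12,.35],down(0)); manip.move_to([.47,-.28,.33],down(.1))
x,y=.5145,-.2752
manip.move_to([x,y,.10],down(.14)); wrist(manip,"X3"); manip.servo_line([x,y,.017],rate=.08)
z,F=touch(manip,.0105,step=.0007,f=2.0); print(z,F.round(2),manip.get_width(),manip.get_time())
manip.command_gripper(.034); manip.servo_line([x,y,.10],rate=.12); wrist(manip,"X4"); print(manip.get_time())
E
python3 - <<'E'
import cv2,numpy as np
a=[cv2.imread(f"pics/{n}.png")[0:400,120:520] for n in("X3","X4")]
cv2.imwrite("pics/c1.png",np.hstack(a))
E
```

```text
w 0.019840661704642167 30.126044154167175 [-0.28  0.28  5.46] [0.4151 0.206  0.0118]
w 0.019679618137202988 29.39250648021698 33.2083lost
[ WARN:0@0.005] global loadsave.cpp:275 findDecoder imread_('pics/X3.png'): can't open/read file: check file path/integrity
Traceback (most recent call last):
TypeError: 'NoneType' object is not subscriptable
```

The width reads a little small, but at 29 N the log is held and my threshold was too strict. I'll continue.

```bash
python3 - <<'E'
from h import *
from rig import manip
import sys
wrist(manip,"A3b"); print(manip.get_width(),manip.get_grip_force())
if manip.get_grip_force()<15: sys.exit("lost")
manip.move_to([.42,.12,.35],down(0)); manip.move_to([.47,-.28,.33],down(.1))
x,y=.5145,-.2752
manip.move_to([x,y,.10],down(.14)); wrist(manip,"X3"); print(manip.get_width(),manip.get_grip_force(),manip.get_time())
a=[cv2.imread(f"pics/{n}.png")[0:400,120:520] for n in("A3b","X3")]
cv2.imwrite("pics/c1.png",np.hstack(a))
E
```

```text
0.019510624761473087 29.393046498298645
0.019585426648827394 29.397109150886536 36.85
```

View pics/c1.png

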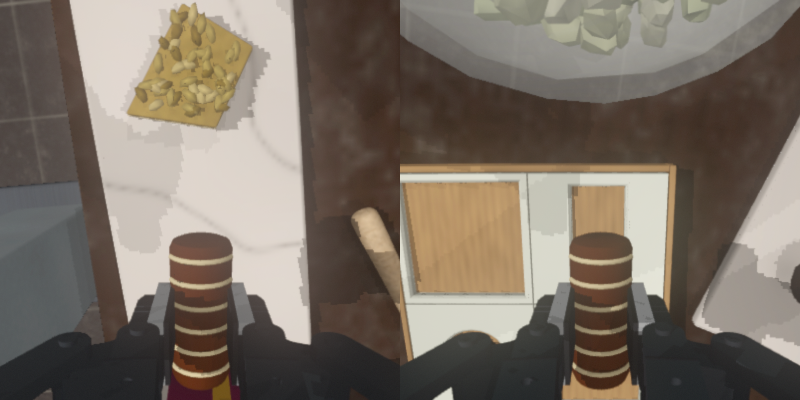

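The log is held level and aligned with its pocket in both views. Next I'll lower it.

```bash
python3 - <<'E'
from h import *
from rig import manip
x,y=.5145,-.2752
manip.servo_line([x,y,.017],rate=.08)
z,F=touch(manip,.0108,step=.0007,f=2.0); print(z,F.round(2),manip.get_width(),manip.get_time())
manip.command_gripper(.034); manip.servo_line([x,y,.10],rate=.12); wrist(manip,"X4"); print(manip.get_time())
manip.servo_line([.47,-.26,.34],rate=.35); manip.command_gripper(.062)
manip.move_to([.43,.15,.35],down(0)); manip.move_to([.415,.29,.14],down(-.54)); wrist(manip,"A4"); print(manip.get_time())
a=[cv2.imread(f"pics/{n}.png")[0:400,120:520] for n in("X4","A4")]
cv2.imwrite("pics/c2.png",np.hstack(a))
E
```

```text
0.011820863289844979 [-1.18  0.93  5.49] 0.019823103754423785 40.4333
41.6667
45.4667
```

View pics/c2.png

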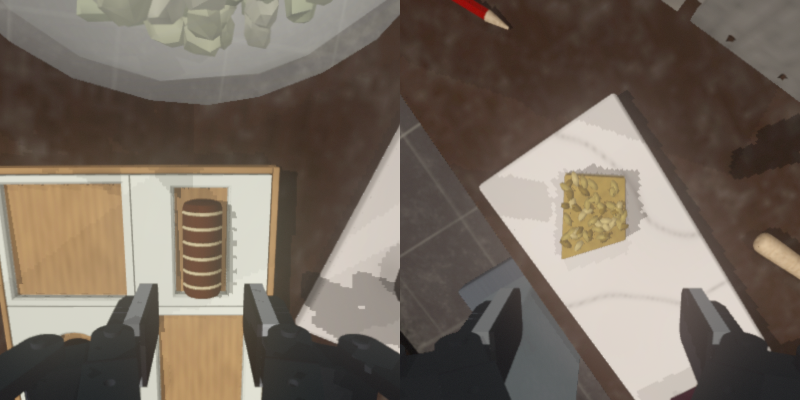

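X4 shows the log lying in its pocket. A4 shows the brittle at crop (593,213), with its long sides nearly along the image vertical.

```bash
python3 - <<'E'
from meas import *
C=pickle.load(open("pics/X4.pkl","rb"));h,s,v=hs(C)
lg=comps((s>60)&(v<115)&(h<20)|((v>180)&(s>60)),(298,195,348,302))[0]
u=np.array([.990,.139]);w=np.array([-.139,.990]);c0=np.array([.5145,-.2752])
for z in(.012,.032,.036):
    P=cast(C,lg,z)[:,:2]-c0; print(z,"x",(P@u).min().round(4),(P@u).max().round(4),"y",(P@w).min().round(4),(P@w).max().round(4))
A=pickle.load(open("pics/A4.pkl","rb"));h,s,v=hs(A)
br=comps((s>70)&(v>50),(275,160,360,265))[0]
for z in(.014,.025): print("br",z,rect(A,br,z)); 
ap=cv2.approxPolyDP(br,5,True)[:,0];print(ap.tolist(),cast(A,ap,.02)[:,:2].round(4).tolist())
P=cast(A,br,.02)[:,:2];np.save("pics/br.npy",P)
for yaw in np.deg2rad([-34,-33,-32,-31,-30,-29,-28]):
    u=np.array([np.cos(yaw),np.sin(yaw)]);w=np.array([-u[1],u[0]]);a,b=P@u,P@w
    m=(a.min()+a.max())/2*u+(b.min()+b.max())/2*w
    mid=np.abs((P-m)@w)<.003; print(round(np.rad2deg(yaw)),"ext",np.ptp(a).round(4),np.ptp(b).round(4),"ctr",m.round(4),"mid width",np.ptp(a[mid]).round(4),"midctr",((a[mid].min()+a[mid].max())/2*u+(m@w)*w).round(4))
E
```

```text
0.012 x -0.0125 0.0133 y -0.0384 0.0277
0.032 x -0.0114 0.0122 y -0.0296 0.0309
0.036 x -0.0112 0.0119 y -0.0279 0.0315
br 0.014 (array([0.41627969, 0.29908807]), (64.75061798095703, 49.68140411376953), 57.491676330566406)
br 0.025 (array([0.41760498, 0.30095297]), (62.172237396240234, 47.70306396484375), 57.491634368896484)
[[344, 177], [285, 175], [282, 258], [344, 239]] [[0.45, 0.3136], [0.4153, 0.3361], [0.3807, 0.2857], [0.4275, 0.2746]]
-34 ext 0.0494 0.0635 ctr [0.4166 0.2998] mid width 0.0454 midctr [0.4171 0.2994]
-33 ext 0.0489 0.0634 ctr [0.4169 0.3   ] mid width 0.0454 midctr [0.4174 0.2997]
-32 ext 0.0487 0.0633 ctr [0.417  0.3003] mid width 0.0454 midctr [0.4175 0.3   ]
-31 ext 0.0489 0.0631 ctr [0.417  0.3007] mid width 0.0454 midctr [0.4177 0.3003]
-30 ext 0.0491 0.063 ctr [0.4169 0.3011] mid width 0.0455 midctr [0.4179 0.3006]
-29 ext 0.0493 0.0628 ctr [0.4169 0.3015] mid width 0.0456 midctr [0.418  0.3008]
-28 ext 0.0495 0.0626 ctr [0.4168 0.3019] mid width 0.0457 midctr [0.4182 0.3011]
```

```bash
python3 - <<'E'
from h import *
from rig import manip
import sys
x,y=.4175,.3002
manip.move_to([x,y,.06],down(-.562)); manip.servo_line([x,y,.0088],rate=.08)
manip.command_gripper(.036,40); print("w",manip.get_width(),manip.get_grip_force(),np.round(manip.get_contact_force(),2),manip.get_position().round(4))
manip.servo_line([x,y,.10],rate=.1); print("w",manip.get_width(),manip.get_grip_force(),manip.get_time()); wrist(manip,"A5")
if manip.get_grip_force()<20: sys.exit("lost")
manip.move_to([.42,.12,.35],down(-.2)); manip.move_to([.47,-.28,.34],down(.1))
manip.move_to([.5265,-.3604,.10],down(.14)); wrist(manip,"X5"); print(manip.get_width(),manip.get_grip_force(),manip.get_time())
a=[cv2.imread(f"pics/{n}.png")[0:400,120:520] for n in("A5","X5")]
cv2.imwrite("pics/c3.png",np.hstack(a))
E
```

```text
w 0.043100001299165386 40.29095971112838 [-1.73  0.22  5.95] [0.4178 0.3005 0.0096]
w 0.043328476483137826 40.58942215080606 48.05
0.04299437139846415 40.615143993491074 51.8333
```

View pics/c3.png

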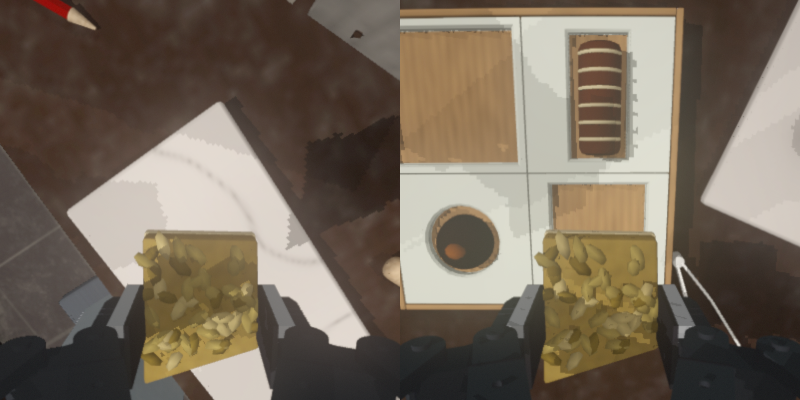

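The brittle is held square at crop (200,305), and its pocket lies ahead in line. I'll lower it.

```bash
python3 - <<'E'
from h import *
from rig import manip
x,y=.5265,-.3604
manip.servo_line([x,y,.0155],rate=.08)
z,F=touch(manip,.0090,step=.0007,f=2.0); print(z,F.round(2),manip.get_width(),manip.get_time())
manip.command_gripper(.058); manip.servo_line([x,y,.10],rate=.12); wrist(manip,"X6"); print(manip.get_time())
manip.servo_line([.47,-.26,.34],rate=.35); manip.command_gripper(.085)
manip.move_to([.43,.10,.35],down(0)); manip.move_to([.415,.085,.19],down(0)); wrist(manip,"A6"); print(manip.get_time())
a=[cv2.imread(f"pics/{n}.png")[0:400,120:520] for n in("X6","A6")]
cv2.imwrite("pics/c4.png",np.hstack(a))
E
```

```text
0.009652630680399538 [-1.98  0.89  5.92] 0.04294990446352176 55.6917
56.9417
60.3417
```

View pics/c4.png

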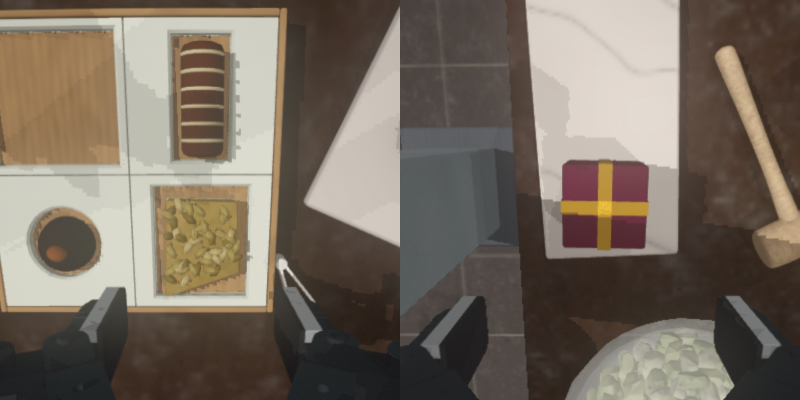

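X6 shows the brittle lying flat in its pocket with brown floor visible round it. A6 shows the cube nearly from above, with the band crossing at crop (605,209).

```bash
python3 - <<'E'
from meas import *
A=pickle.load(open("pics/A6.pkl","rb"));h,s,v=hs(A)
cu=comps(s>110,(265,150,365,262))[0]; print("all",rect(A,cu,.068))
side=v[160:172,295]; print(side.tolist(),v[160:172,345].tolist())
P=cast(A,cu,.068)[:,:2]; print("x",P[:,0].min(),P[:,0].max(),"y",P[:,1].min(),P[:,1].max())
g=(h>15)&(h<32)&(s>110)&(v>110); ys,xs=np.nonzero(g[172:244,290:320]);ys2,xs2=np.nonzero(g[172:190,275:360])
hr=ys.mean()+172; vc=xs2.mean()+275; ys3,xs3=np.nonzero(g[230:245,275:360]); vb=xs3.mean()+275
print("band cross",cast(A,[((vc+vb)/2,hr)],.0685)[0], "yaw along y from band",vc,vb, cast(A,[(vc,181),(vb,237)],.068)[:,:2])
E
```

```text
all (array([0.4181662 , 0.10111358]), (60.128089904785156, 64.4379653930664), 1.5702624320983887)
[117, 97, 96, 98, 103, 110, 116, 120, 122, 122, 122, 123] [170, 119, 101, 99, 102, 109, 119, 123, 124, 124, 123, 124]
x 0.38822266542672573 0.44887023239642077 y 0.06901794799204984 0.13328121569229265
band cross [0.41945405 0.0999859  0.0685    ] yaw along y from band 324.552 323.69117647058823 [[0.41975154 0.11932056]
 [0.41915893 0.07824768]]
```

```bash
python3 - <<'E'
from h import *
from rig import manip
import sys
x,y=.419,.100
manip.move_to([x,y,.12],down(0)); manip.servo_line([x,y,.051],rate=.08)
manip.command_gripper(.048,45); print("w",manip.get_width(),manip.get_grip_force(),np.round(manip.get_contact_force(),2),manip.get_position().round(4))
manip.servo_line([x,y,.14],rate=.1); print("w",manip.get_width(),manip.get_grip_force(),manip.get_time())
if manip.get_grip_force()<20: sys.exit("lost")
manip.servo_line([.42,.12,.37],rate=.3); manip.move_to([.45,-.28,.36],down(.1))
manip.move_to([.4293,-.2872,.15],down(.14)); wrist(manip,"X7"); print(manip.get_width(),manip.get_grip_force(),manip.get_time())
E
```

```text
w 0.06041655823218029 45.79343578180328 [-2.81 -0.93 11.11] [0.4193 0.1001 0.0519]
w 0.059655379355538815 48.47561757545918 63.1667
0.05963005316619734 48.59448247589171 66.4667
```

View pics/X7.png

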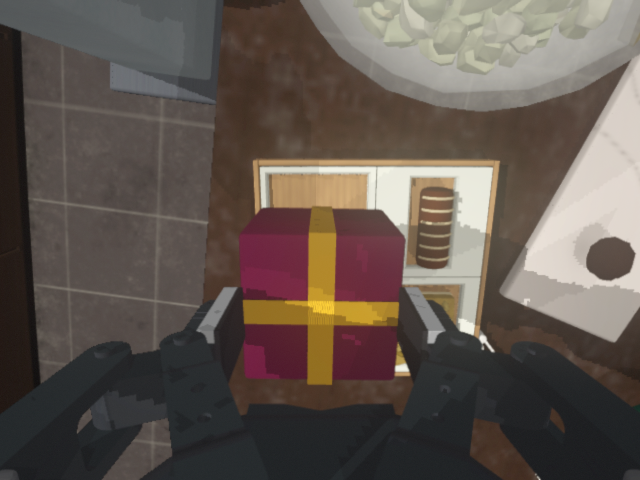

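The cube is held square, with the band crossing at (321,313) and the pocket edges parallel to it. I'll lower it into its pocket.

```bash
python3 - <<'E'
from h import *
from rig import manip
x,y=.4293,-.2872
manip.servo_line([x,y,.062],rate=.08)
z,F=touch(manip,.0508,step=.001,f=2.0); print(z,F.round(2),manip.get_width(),manip.get_time())
if z<.0535:
    manip.command_gripper(.080); manip.servo_line([x,y,.17],rate=.12)
    manip.move_to([.40,-.33,.33],down(.14)); wrist(manip,"X8"); c=manip.camera("scene"); cv2.imwrite("pics/S8.png",cv2.resize(c["image"][250:380,330:490,::-1],(640,520),interpolation=cv2.INTER_CUBIC))
print(manip.get_time())
E
```

```text
0.052053881078361494 [-1.72  0.48  6.93] 0.05926145043820743 70.6167
72.9
```

View pics/X8.png

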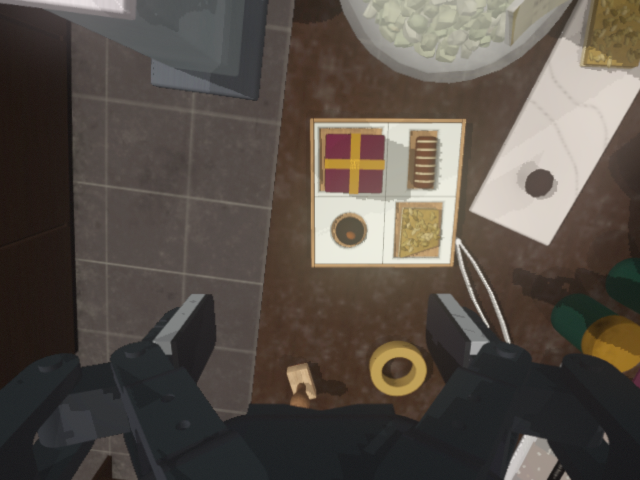

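View pics/S8.png

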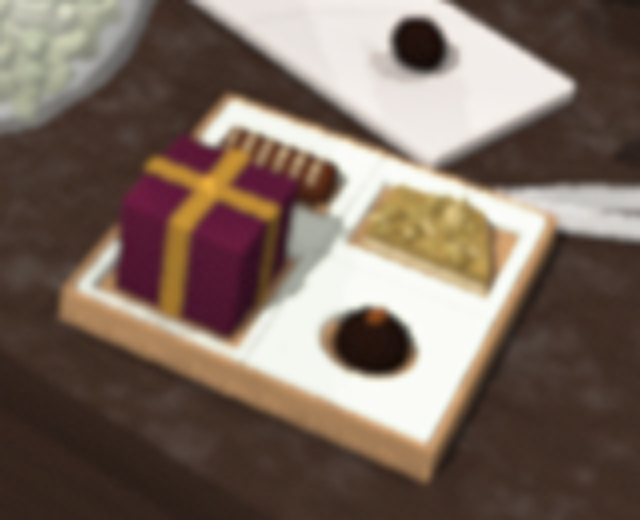

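X8 and the scene view show all four pieces in their pockets, with the truffle and large brittle untouched. I'll check the brittle's end margin numerically before handing in.

```bash
python3 - <<'E'
from meas import *
C=pickle.load(open("pics/X6.pkl","rb"));h,s,v=hs(C)
u=np.array([.990,.139]);w=np.array([-.139,.990]);c0=np.array([.5265,-.3604])
b=comps((h>=18)&(h<32)&(s>110),(272,186,370,300),300)[0]
ap=cv2.approxPolyDP(b,5,True)[:,0];print(ap.tolist())
for z in(.012,.025): P=cast(C,ap,z)[:,:2]-c0; print(z,np.c_[P@u,P@w].round(4).tolist())
E
```

```text
[[287, 201], [286, 294], [357, 273], [356, 203], [306, 200], [298, 212]]
0.012 [[-0.0212, 0.0266], [-0.0233, -0.0361], [0.0238, -0.0212], [0.022, 0.0253], [-0.0093, 0.0272], [-0.0144, 0.0196]]
0.025 [[-0.02, 0.0287], [-0.022, -0.0305], [0.0225, -0.0165], [0.0208, 0.0275], [-0.0088, 0.0293], [-0.0136, 0.0221]]
```

```bash
python3 -c "
from rig import manip
manip.hold(.3); print(manip.sign_off(), manip.get_time())"
```

```text
the job is handed in; nothing more can be done
the job is handed in; nothing more can be done
```

The dome, log, small brittle and cube were each set down in their own pockets in that order, the truffle and the large brittle were left where they lay, and the job was handed in at about 73 s of the 128 s allowed.

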